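# Release two valve balls from the chute by its rocking lever

### The job

Push the blue catch tray along the shelf, without lifting it, until it sits under the chute's mouth against the foot of the stand. Then press down the green pad of the rocking lever so that its other end lifts the gate, keep it down until both black balls have rolled into the tray by themselves, and let go so that the gate shuts again. Grasp nothing, do not touch the balls, and leave the jars, canister, scraper and the tin tray with its spanners where they are.

Things in the scene. Friction and masses are not known exactly. Their poses are not given: they have to be found in the camera images.
- dispenser: Grey fixed stand with open ball chute. Origin on the work surface below the gate, z up. The chute drops 7 degrees along -y, from y = +180 mm to its mouth at y = -60 mm. Flat upright foot plate at y = -20 mm, 130 mm wide in x, 58 mm high; the chute overhangs it by 40 mm, underside 55 mm up, so the tray slides under as far as the plate. The lever is on the -x side
- chute_mouth (a point): middle of the floor edge of the chute's open mouth, 60 mm above the work surface, at x = 0, y = -60 mm of the stand
- press_pad (a point): centre of the top face of the green square pad (45 x 45 mm) on the lever's free end; at rest it is level, 138 mm above the surface, at x = -160 mm, y = 0 of the stand. Its axes are the lever's. Nothing stands under it but the bare surface
- lever (a joint): rocking lever angle (rad): 0 at rest (gate shut), 0.62 at its stop. Pin along the stand's y axis at x = -65, z = 130 mm of the stand. Pressing the pad down lifts the 24 mm wide orange gate, 65 mm beyond the pin; the pad sinks 57 mm and swings 13 mm towards the pin. Balls pass from about 0.45. Spring: about 2 N at rest, 6 N at the stop; it returns when let go
- catch_tray: Loose blue open-topped catch tray, 180 mm in its x, 150 mm in its y, 40 mm high, 4 mm walls and floor, about 0.4 kg. Origin: centre of underside. It starts 100 to 160 mm short of the foot plate on the mouth side (-y of the stand), turned a little. Touching the foot plate squarely, its origin is at y = -95 mm of the stand
- ball_a_center (a point): centre of the first black rubber ball, 36 mm across, resting in the chute against the gate
- ball_b_center (a point): centre of the second black rubber ball, 36 mm across, in the chute behind the first
- canister: Bystander: red jerrycan-style canister, 100 x 150 mm, 193 mm tall with handle and spout. Origin: centre of underside
- jar_near: Bystander: empty open glass jar, 66 mm across, 95 mm tall. Origin: centre of underside
- jar_far: Bystander: second empty glass jar, same as the other
- scraper: Bystander: yellow hard scraper lying flat, 190 x 70 mm, 16 mm high. Origin: on the underside
- tin_tray: Bystander: galvanised tin tray, 200 x 140 x 30 mm, holding two spanners; not the catch tray. Origin: centre of underside
- spanner_a: Bystander: spanner 150 mm long lying in the tin tray
- spanner_b: Bystander: spanner 130 mm long lying in the tin tray
Not all that is in view belongs to the job. What is meant by the catch_tray is not turquoise or yellow, and is the larger of those in its own colour.

How it is judged (in metres and radians):
On the way, in this order (a step that is already met when the one before it is completed fails the run):
1. the catch tray is under the mouth, against the foot (within about 20 mm), with the gate still shut and both balls behind it (x of catch_tray in the frame of dispenser between -0.05 and 0.05 m and y of catch_tray in the frame of dispenser between -0.118 and -0.06 m and value of joint lever below 0.1 rad and y of each of ball_a_center, ball_b_center in the frame of dispenser above 0 m), for 0.2 s.
2. the pad is pressed down and the gate lifts (value of joint lever above 0.35 rad), for 0.05 s.
3. both balls are in the catch tray (x of ball_a_center in the frame of catch_tray between -0.09 and 0.09 m and y of ball_a_center in the frame of catch_tray between -0.075 and 0.075 m and z of ball_a_center in the frame of catch_tray between 0 and 0.035 m and x of ball_b_center in the frame of catch_tray between -0.09 and 0.09 m and y of ball_b_center in the frame of catch_tray between -0.075 and 0.075 m and z of ball_b_center in the frame of catch_tray between 0 and 0.035 m), for 0.2 s.
At the end, for the whole second after the job is handed in: Both balls lie inside the catch tray; the tray stands flat and still under the mouth, its near wall within about 20 mm of the foot plate and centred on the chute within 50 mm; the lever is back up (under 0.06 rad), gate shut (all of step 3 and x of catch_tray in the frame of dispenser between -0.05 and 0.05 m and y of catch_tray in the frame of dispenser between -0.118 and -0.06 m and value of joint lever below 0.06 rad and angle between catch_tray's own z axis and vertical below 0.05 rad and linear speed of catch_tray below 0.02 m/s); the robot touches nothing.
It fails at once if the catch tray is lifted (over 12 mm) or tipped (height (world z) of catch_tray above 0.012 m or angle between catch_tray's own z axis and vertical above 0.15 rad).
It fails at once if the robot touches a ball (contact force between any of the fingers, the arm and ball_a above 0.3 N or contact force between any of the fingers, the arm and ball_b above 0.3 N).
It fails at once if a bystander is shifted more than 25 mm or a jar or the canister is tipped (distance of any of canister, jar_near, jar_far, scraper, tin_tray, spanner_a, spanner_b from where it was at the start of the episode above 0.025 m or angle between any of canister, jar_near, jar_far's own z axis and vertical above 0.3 rad).
It also fails if it takes over 51 s, if anything falls off the work surface, if the arm or the gripper's body presses on something with over 40 N, if the wrist force passes 120 N, or if a joint passes its speed limit or range.

### The arm

A 6-joint arm with a two-finger parallel gripper is mounted at the origin on the work surface. World frame = base frame: x ahead of the robot, y to its left, z up, the work surface at z = 0. Lengths are in mm, angles in rad, forces in N, time in s.
With the tool pointing down it reaches from about 300 to 1000 mm from the base axis. Payload 5.1 kg.
Tool frame: the origin (TCP) lies midway between the tips of the shut fingers; the grasp point (between the pads) lies 19 mm behind it (pinch_z is the distance from the TCP to the grasp point, in mm); z points along the fingers, y is the direction in which the jaws open and shut (so a half turn about z gives the same grasp; the last joint's range is limited). The gripper opens to 95 mm and grips with 3 to 60 N. Pads are 20 mm wide; open, the fingers measure 119 mm over their backs; the gripper's body (75 mm by 180 mm) begins 59 mm behind the grasp point.
Start: joints at [-1.189, 0.124, 1.65, -0, 1.367, -0.083], TCP at [291.326, -581.045, 214.656] pointing down, gripper open.
Joint ranges: [-2.61, 2.61], [-1.02, 2.33], [0.03, 2.71], [-1.35, 4.49], [0.32, 2.68], [-2.91, 2.91]. Speed limits (rad/s): [2.57, 2.57, 3.14, 3.14, 3.14, 3.14].

### API

Orientations are given as [roll, pitch, yaw] about the fixed x, y, z axes, in that order (R = Rz(yaw) Ry(pitch) Rx(roll)).
In Python, from workcell import read_state, grab_frame, close_job, pinch_z gives the robot as it stands.
- The arm moves only by the tool step_arm, never from a script. Its argument "moves" is a list of rows, each a list of 3 entries, a list of its own where there are three numbers: the shift along the tool's x, y, z in units of 30 mm (1.0 is 30 mm), then the turn about the tool's z in units of 5 degrees (1.0 is 5 degrees), then the closure, from 0 (fully open) to 1 (shut). A call has 1 to 5 rows; each row shifts and turns the pose as measured when the row begins, along the tool's axes as they then stand; what a row does not reach is not made up. A row lasts 1/10 s, in which the tool goes at most 50 mm and 8.59 degrees, less where a joint would pass 70% of its speed; a pose out of reach is approached as far as the arm can. A call with a number of a shift or a turn outside -1 to 1 is refused whole. A call with a gripper value outside its range is refused whole. The fingers move at their own pace and stop on an object; "squeeze" is the grip in N (left out, the last holds). Time passes only in rows, so rows that do not move let the fingers close. It gives the time, the measured TCP pose, the force and the opening at its end, in the units of the state.
- read_state(): the state, without advancing time (a new reading comes with each control period).
- grab_frame(name): name is "scene" or "top" or "wrist"; returns a dict with "pixels" (400x640x3 uint8, red, green, blue), "intrinsics" (3x3 intrinsics, pixels), "k1" (the pictures are not rectified: a ray, as slopes to the right and down, at radius r is drawn at 1 + k1 r^2 times it, then the intrinsics apply), "origin" and "rotation" of the camera in the world. Camera axes: x right, y down, z forward; pixel columns grow to the right and rows downward; lengths in mm; the calibration is good to about 2 mm. A picture is of the moment at which its call begins. There is no depth.
- close_job(): hands the job in, once; it reports no verdict.
The state is a dict: "clock": time; "qpos": joint angles; "joint_vel": joint speeds; "joint_efforts": joint torques, N m; "position": TCP position; "eef_rot": TCP orientation; "wrist_force": force on the tool from outside, world axes, zero at the start; "torque": the same for the moment, N m; "gripper_width": finger opening in mm.
Only numpy, scipy, OpenCV 4.12 (cv2) and the standard library are available. Lean on these libraries where they do the work, as an engineer would, in place of code of your own. Each camera call takes 0.05 s, during which the arm holds its last target.

## Working session

There is one attempt and no reset: what is moved stays moved. The work goes in short steps, Python scripts to look and compute and a tool call to move; the robot and the scene stay as the last step left them, time stands still between calls to the robot, and variables do not carry over. Pictures are saved under pics/ and viewed, and the job is handed in when it is done.

Besides the shell and the picture viewer there is one more tool, called as name(argument=value, ...) on one line, values as JSON. step_arm: Moves the arm, as the interface text tells. Shifts and turns lie within -1 to 1; 1 stands for 30 mm of shift or 5 degrees of turn. Its arguments: {"type":"object","properties":{"moves":{"type":"array"},"squeeze":{"type":"number"}},"required":["moves"]}

```bash
ls; mkdir -p pics
python3 - <<'E'
from workcell import *
import cv2,pickle
s=read_state();print(s)
for n in["scene","top","wrist"]:
    f=grab_frame(n);pickle.dump(f,open(n+"0.pkl","wb"))
    cv2.imwrite(f"pics/{n}0.png",f["pixels"][:,:,::-1]);print(n,f["origin"],f["rotation"],f["intrinsics"],f["k1"])
E
```

```text
pics
{'clock': 0.0, 'qpos': array([-1.18857766e+00,  1.24514537e-01,  1.65170510e+00, -1.52156617e-05,
        1.36750070e+00, -8.26465927e-02]), 'joint_vel': array([ 1.84253515e-05, -6.01993196e-04, -6.13412037e-06,  3.66536693e-04,
       -6.36754677e-04,  1.32221926e-03]), 'joint_efforts': array([ 7.02264224e-04, -4.17608821e+01, -3.59927952e+01,  7.74465152e-02,
        4.92869352e-02, -1.86978746e-04]), 'position': array([ 291.09238598, -580.43693084,  213.3625716 ]), 'eef_rot': array([-3.13947100e+00, -1.60801030e-04,  4.64868177e-01]), 'wrist_force': array([ 0.6064571 , -0.24127478, -0.18052356]), 'torque': array([ 0.02454744, -0.00104711,  0.01080686]), 'gripper_width': 95.02856963078972}
scene [962.86477346 942.43408921 878.69028804] [-2.24000484 -0.02194446  2.71877513] [[437.71690182   0.         321.74486422]
 [  0.         437.71690182 192.12469577]
 [  0.           0.           1.        ]] -0.11913747536699841
top [ 349.80256547  109.6306421  1501.97935034] [-2.99096665 -0.00440169 -1.60012204] [[508.87749414   0.         325.88998192]
 [  0.         508.87749414 201.59380315]
 [  0.           0.           1.        ]] -0.11981290915617993
wrist [ 353.24628472 -548.09950259  384.209814  ] [ 2.88718368e+00  1.82154564e-03 -1.10436756e+00] [[308.69849576   0.         322.60771732]
 [  0.         308.69849576 198.94881706]
 [  0.           0.           1.        ]] -0.05871259370276706
```

View pics/scene0.png

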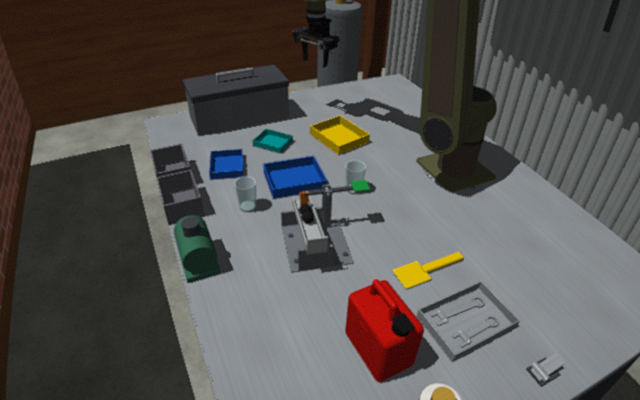

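View pics/top0.png

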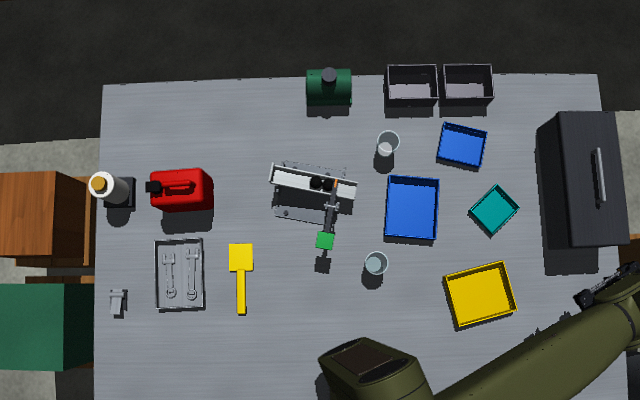

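View pics/wrist0.png

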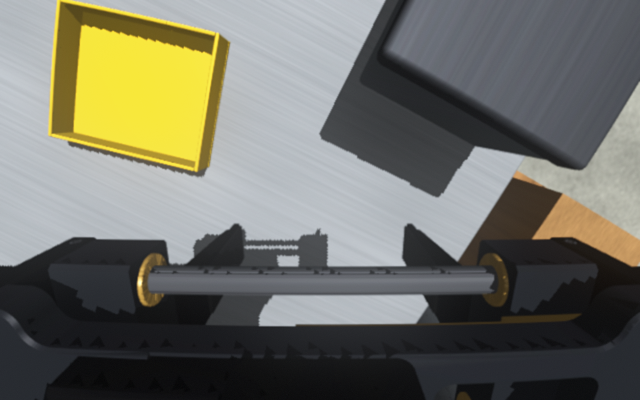

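```bash
cat > h.py <<'E'
import numpy as np,cv2,pickle
from scipy.spatial.transform import Rotation as R
def rot(f):
    r=np.array(f["rotation"]); return r if r.shape==(3,3) else R.from_euler('xyz',r).as_matrix()
def ray(f,uv):
    K=f["intrinsics"];d=np.array([f["k1"],0,0,0,0.])
    p=cv2.undistortPoints(np.array(uv,float).reshape(-1,1,2),K,d).reshape(-1,2)
    return (rot(f)@np.c_[p,np.ones(len(p))].T).T
def plane(f,uv,z):
    d=ray(f,uv);o=np.array(f["origin"]);return o+d*((z-o[2])/d[:,2])[:,None]
def proj(f,P):
    M=rot(f);t=-M.T@np.array(f["origin"])
    return cv2.projectPoints(np.array(P,float).reshape(-1,1,3),cv2.Rodrigues(M.T)[0],t,f["intrinsics"],np.array([f["k1"],0,0,0,0.]))[0].reshape(-1,2)
def tri(fs,uvs):
    A=np.zeros((3,3));b=np.zeros(3)
    for f,uv in zip(fs,uvs):
        d=ray(f,uv)[0];d/=np.linalg.norm(d);Q=np.eye(3)-np.outer(d,d);A+=Q;b+=Q@np.array(f["origin"])
    return np.linalg.solve(A,b)
def mask(f,lo,hi):
    return cv2.inRange(cv2.cvtColor(f["pixels"],cv2.COLOR_RGB2HSV),lo,hi)
def blobs(m,amin=30):
    cs=cv2.findContours(m,cv2.RETR_EXTERNAL,cv2.CHAIN_APPROX_NONE)[0]
    return sorted([c for c in cs if cv2.contourArea(c)>amin],key=cv2.contourArea)[::-1]
def load(n): return pickle.load(open(n,"rb"))
E
python3 - <<'E'
from h import *
T=load("top0.pkl");S=load("scene0.pkl")
for n,f in(("T",T),("S",S)):
    for c in blobs(mask(f,(55,120,60),(68,255,255)))[:3]:
        m=cv2.moments(c);u=(m['m10']/m['m00'],m['m01']/m['m00']);print(n,"green",u,m['m00'],plane(f,u,138),cv2.minAreaRect(c))
    for c in blobs(mask(f,(105,120,40),(125,255,255)))[:3]:
        r=cv2.minAreaRect(c);print(n,"blue",r)
        b=cv2.boxPoints(r);print(plane(f,b,40).round(1).tolist())
def crop(f,x0,y0,w,h,k,n):
    cv2.imwrite(n,cv2.resize(f["pixels"][y0:y0+h,x0:x0+w,::-1],None,fx=k,fy=k,interpolation=cv2.INTER_CUBIC))
crop(T,260,120,200,150,4,"pics/ct.png");crop(S,235,140,160,120,5,"pics/cs.png")
E
```

```text
T blue ((411.9382019042969, 206.8029327392578), (52.61380386352539, 62.50764465332031), 4.39870548248291)
[[466.5, -65.9, 40.0], [649.3, -88.5, 40.0], [633.1, -243.4, 40.0], [450.0, -217.9, 40.0]]
T blue ((461.929443359375, 144.81765747070312), (45.9892578125, 38.72209548950195), 12.52880859375)
[[690.6, -231.4, 40.0], [806.8, -265.0, 40.0], [773.1, -400.6, 40.0], [657.2, -364.9, 40.0]]
S blue ((295.06756591796875, 175.90541076660156), (35.67457962036133, 60.00563430786133), 80.53767395019531)
[[630.5, -236.7, 40.0], [421.7, -215.6, 40.0], [486.7, -26.5, 40.0], [672.6, -51.3, 40.0]]
S blue ((226.2801513671875, 163.4824981689453), (27.94547462463379, 34.18330383300781), 86.42366790771484)
[[782.1, -384.8, 40.0], [667.4, -351.5, 40.0], [708.4, -188.4, 40.0], [813.2, -219.7, 40.0]]
```

View pics/ct.png

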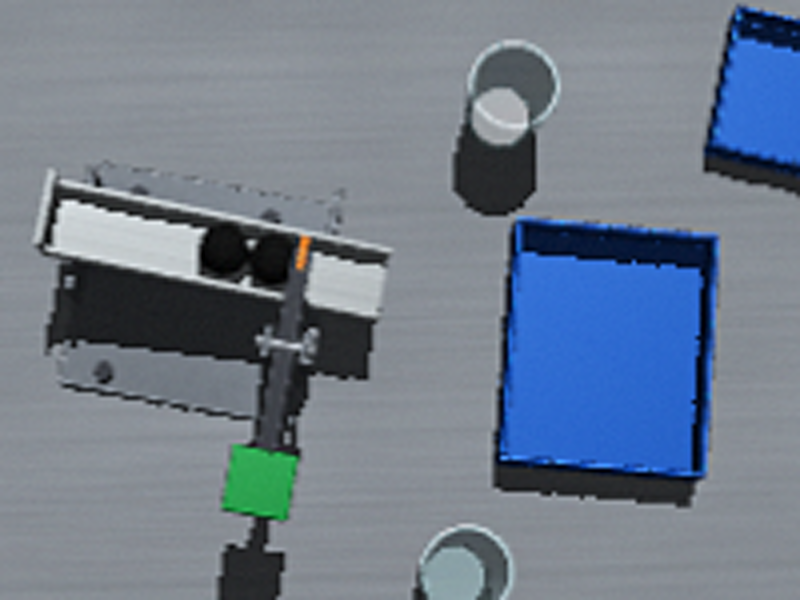

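View pics/cs.png

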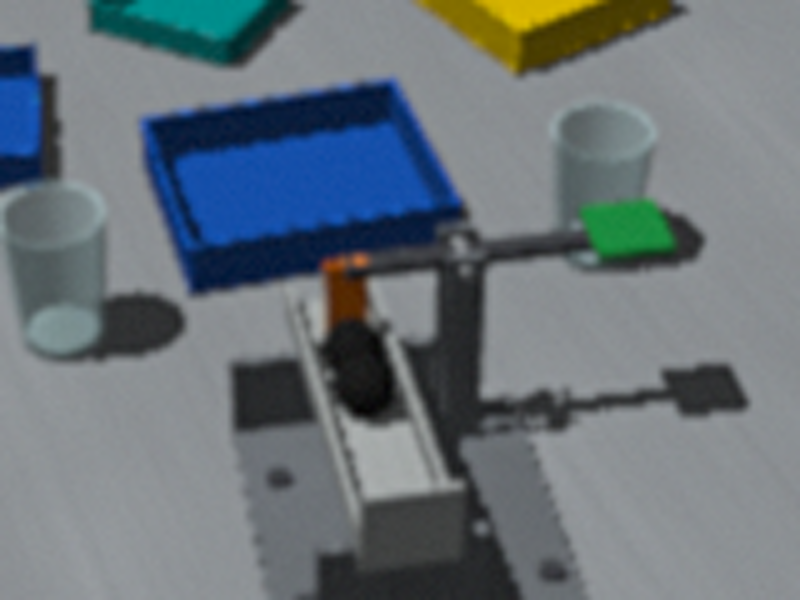

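Run:
```python
from h import *
T=load("top0.pkl");S=load("scene0.pkl")
g=[]
for f in(T,S):
    c=blobs(mask(f,(50,100,60),(80,255,255)),20)
    for x in c[:4]:print(cv2.minAreaRect(x))
    c=[x for x in c if 35<cv2.contourArea(x)<600 and (abs(cv2.minAreaRect(x)[0][1]-(240 if f is T else 186))<15)][0]
    m=cv2.moments(c);u=(m['m10']/m['m00'],m['m01']/m['m00']);g.append(u);print(u,plane(f,u,138),cv2.minAreaRect(c)[2])
    b=cv2.boxPoints(cv2.minAreaRect(c));print(plane(f,b,138).round(1).tolist())
print("pad tri",tri([T,S],g))
ct=lambda x,y:(260+x/4,120+y/4)
cs=lambda x,y:(235+x/5,140+y/5)
print("floor mouth",plane(T,[ct(387,262),ct(378,318)],60))
print("floor back", plane(T,[ct(55,200),ct(48,250)],60+240*np.tan(np.radians(7))))
# wall top edge: two walls
print("gate",tri([T,S],[ct(303,253),cs(347,264)]))
print("pin",tri([T,S],[ct(288,345),cs(460,240)]))
q=plane(T,[ct(515,220),ct(718,236),ct(705,479),ct(499,463)],40);print("tray",q.round(1),q.mean(0))
q2=plane(S,[cs(145,118),cs(395,82),cs(465,212),cs(193,250)],40);print("trayS",q2.round(1),q2.mean(0))
print("jars base T",plane(T,[ct(500,115),ct(452,571)],0),"S",plane(S,[cs(63,330),cs(600,245)],0))
print("jars top T",plane(T,[ct(514,83),ct(467,568)],95),"S",plane(S,[cs(53,210),cs(604,125)],95))
```

```text
((31.5, 327.0), (88.0, 63.0), 90.0)
((314.0, 78.5), (19.0, 16.0), 90.0)
((324.4864807128906, 240.08106994628906), (16.76869773864746, 16.76869773864746), 9.462321281433105)
((342.94476318359375, 77.95027160644531), (19.341650009155273, 14.926708221435547), 86.98721313476562)
(324.45094086021504, 240.06048387096774) [[452.35963895 104.47717166 138.        ]] 9.462321281433105
[[434.6, 130.7, 138.0], [478.8, 122.2, 138.0], [470.1, 77.9, 138.0], [425.9, 86.7, 138.0]]
((187.1949462890625, 235.9334716796875), (37.45388412475586, 31.96787452697754), 61.69924545288086)
((360.1199951171875, 185.33999633789062), (11.172287940979004, 17.39482879638672), 81.8698959350586)
((190.28868103027344, 275.14947509765625), (14.287365913391113, 7.6821513175964355), 21.037511825561523)
(360.0171489817792, 185.42229367631296) [[452.56620821 108.5813976  138.        ]] 81.8698959350586
[[467.3, 80.4, 138.0], [416.3, 88.9, 138.0], [437.3, 135.7, 138.0], [486.4, 127.0, 138.0]]
pad tri [451.6634144  105.06761313 135.47997048]
floor mouth [[612.73214437   6.57917032  60.        ]
 [572.10399748  14.62054006  60
[... 176 characters left out ...]
8296418  136.8323088 ]
tray [[ 645.1  -90.2   40. ]
 [ 629.1 -240.    40. ]
 [ 450.6 -219.3   40. ]
 [ 467.   -70.1   40. ]] [ 547.94923653 -154.88856844   40.        ]
trayS [[ 626.6 -232.8   40. ]
 [ 454.1 -208.4   40. ]
 [ 472.1  -55.    40. ]
 [ 644.4  -84.4   40. ]] [ 549.30312842 -145.1450774    40.        ]
jars base T [[734.94134713 -88.28167629   0.        ]
 [391.65801682 -36.82776533   0.        ]] S [[ 7.30419419e+02 -8.83023183e+01 -1.13686838e-13]
 [ 3.81898824e+02 -3.60524062e+01  0.00000000e+00]]
jars top T [[733.88715097 -86.98718103  95.        ]
 [390.73820513 -38.00436022  95.        ]] S [[729.2519997  -85.40417789  95.        ]
 [385.15728336 -38.44091774  95.        ]]
```

Candidates for the tray in the top view are: large blue (412,207), small blue (462,145), turquoise (494,210), yellow (480,293), and the tin tray (180,274). The large blue tray fits the description, and the close crop confirms it lies in front of the chute mouth.

Stand: origin ≈ (609,71), yaw ≈ -12.2°. Tray: (548,-155), yaw -6°, which puts it about 139 mm short of the plate. I'll move in behind it.

step_arm(moves=[[[1,-0.5,0],0,0],[[1,-0.5,0],0,0],[[1,-0.5,0],0,0],[[1,-0.5,0],0,0],[[1,-0.5,0],0,0]])

```text
clock: 0.65
position: [391.5, -444.4, 210.8]
eef_rot: [-3.136, 0.001, 0.457]
wrist_force: [0.0, 0.6, 0.0]
gripper_width: 95.2
```

step_arm(moves=[[[1,-0.4,0],-1,0],[[1,-0.3,0],-1,0],[[1,-0.2,0],-1,0],[[1,-0.1,0],-1,0],[[0.5,0,0],-1,0]])

```text
clock: 1.15
position: [488.6, -333.7, 209.2]
eef_rot: [-3.134, -0.002, 0.912]
wrist_force: [-0.2, 0.1, -0.3]
gripper_width: 95.1
```

step_arm(moves=[[[0,0,0],-1,0],[[0,0,0],-1,0],[[0,0,0],-1,0],[[0,0,0],-1,0],[[0,0,0],-1,0]])

```text
clock: 1.65
position: [489.8, -329.7, 206.8]
eef_rot: [-3.132, -0.008, 1.373]
wrist_force: [-0.1, 0.7, 0.2]
gripper_width: 95.1
```

step_arm(moves=[[[0.8,0.3,0],0,0],[[0.8,0.3,0],0,0],[[0.6,0.1,0],0,0],[[0,0,0],0,0]])

```text
clock: 2.05
position: [523.2, -267.4, 205.2]
eef_rot: [-3.13, -0.009, 1.373]
wrist_force: [0.1, 0.3, 0.2]
gripper_width: 94.8
```

Run:
```python
from workcell import *
import cv2,pickle
s=read_state();print(s["position"],s["eef_rot"])
for n in["top","wrist"]:
    f=grab_frame(n);pickle.dump(f,open(n+"1.pkl","wb"));cv2.imwrite(f"pics/{n}1.png",f["pixels"][:,:,::-1])
```

```text
[ 523.18345905 -267.41778757  205.23049197] [-3.12952793 -0.00891045  1.37271656]
```

View pics/wrist1.png

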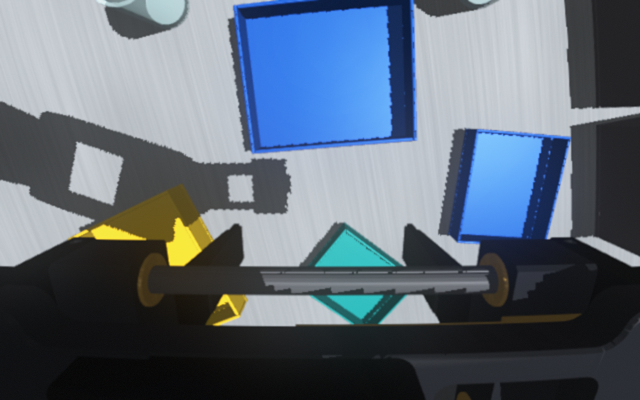

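View pics/top1.png

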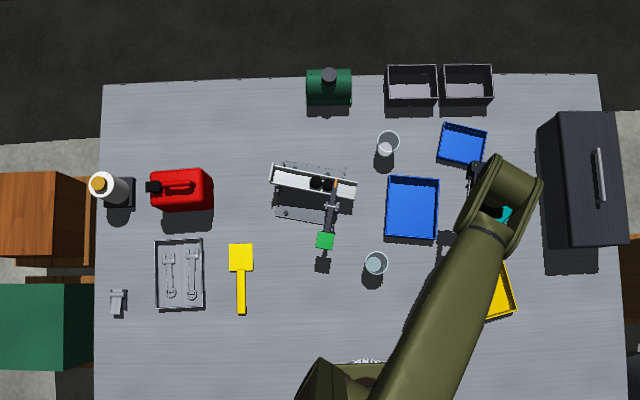

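Run:
```python
from h import *
f=load("wrist1.pkl");print(f["origin"])
def st(p):
    a=np.radians(-12.2);d=p[:,:2]-[608.7,71.2];return (d@np.array([[np.cos(a),-np.sin(a)],[np.sin(a),np.cos(a)]])).round(1)
for n,u,z in(("tray rim",[(253,152),(416,139),(412,0),(236,8)],40),("turq",[(345,223),(408,265),(310,270)],30),("blue small",[(458,241),(478,129)],30),("yellow",[(183,186),(245,315)],40)):
    q=plane(f,u,z);print(n,q[:,:2].round(1).tolist(),st(q).tolist())
```

```text
[ 537.49317103 -199.82981271  376.45430103]
tray rim [[452.8, -215.6], [628.5, -236.1], [643.6, -99.7], [470.4, -72.0]] [[-91.8, -313.3], [84.3, -296.2], [70.2, -159.7], [-104.9, -169.2]]
turq [[536.5, -318.2], [602.8, -386.6], [483.3, -370.0]] [[11.7, -395.8], [91.0, -448.7], [-29.3, -457.7]]
blue small [[666.4, -367.2], [700.8, -239.2]] [[149.1, -416.3], [155.7, -283.9]]
yellow [[364.7, -236.7], [391.2, -411.2]] [[-173.4, -352.5], [-110.7, -517.5]]
```

step_arm(moves=[[[0,0,1],0.2,0],[[0,0,1],0,0],[[0,0,1],0,0],[[0,0,1],0,0],[[0,0,1],0,0]])

```text
clock: 2.65
position: [524.1, -275.7, 58.1]
eef_rot: [3.14, -0.0, 1.349]
wrist_force: [-0.7, -0.3, -0.1]
gripper_width: 94.9
```

step_arm(moves=[[[0,0,0],0,0]])

```text
clock: 2.75
position: [520.3, -274.6, 52.9]
eef_rot: [-3.134, -0.003, 1.348]
wrist_force: [0.2, -0.1, -0.9]
gripper_width: 95.2
```

step_arm(moves=[[[0.1,0,0.6],0,0],[[0.1,0,0.5],0,0],[[0,0,0.1],0,0],[[0,0,0],0,0]])

```text
clock: 3.15
position: [522.9, -272.4, 19.8]
eef_rot: [-3.139, -0.001, 1.345]
wrist_force: [-0.3, 0.9, 0.3]
gripper_width: 94.7
```

step_arm(moves=[[[0.3,0,0.1],0,0],[[0.3,0,0],0,0],[[0.3,0,0],0,0],[[0.3,0,0],0,0],[[0.3,0,0],0,0]])

```text
clock: 3.65
position: [535.4, -227.7, 20.6]
eef_rot: [3.139, 0.003, 1.345]
wrist_force: [-0.9, -2.3, -1.5]
gripper_width: 95.6
```

step_arm(moves=[[[0.3,0,0],0,0],[[0.3,0,0],0,0],[[0.3,0,0],0,0],[[0.3,0,0],0,0],[[0.3,0,0],0,0]])

```text
clock: 4.15
position: [546.3, -180.2, 20.6]
eef_rot: [3.139, 0.004, 1.346]
wrist_force: [0.1, -2.7, -0.1]
gripper_width: 95.2
```

step_arm(moves=[[[0.3,0,0],0,0],[[0.3,0,0],0,0],[[0.3,0,0],0,0],[[0.3,0,0],0,0],[[0.3,0,0],0,0]])

```text
clock: 4.65
position: [557.2, -132.6, 20.5]
eef_rot: [3.139, 0.005, 1.346]
wrist_force: [-1.4, -2.5, -0.3]
gripper_width: 95.2
```

Run:
```python
from workcell import *
import cv2,pickle
s=read_state();print(s["position"],s["eef_rot"],s["wrist_force"])
for n in["top","scene"]:
    f=grab_frame(n);pickle.dump(f,open(n+"2.pkl","wb"));
    x,y,w,h=(260,120,200,150) if n=="top" else (235,140,160,120)
    cv2.imwrite(f"pics/{n}2.png",cv2.resize(f["pixels"][y:y+h,x:x+w,::-1],None,fx=800/w,fy=800/w,interpolation=cv2.INTER_CUBIC))
```

```text
[ 557.23565845 -132.63014926   20.53619485] [3.13864509 0.00474231 1.34567117] [-1.42852487 -2.49012484 -0.27428151]
```

View pics/top2.png

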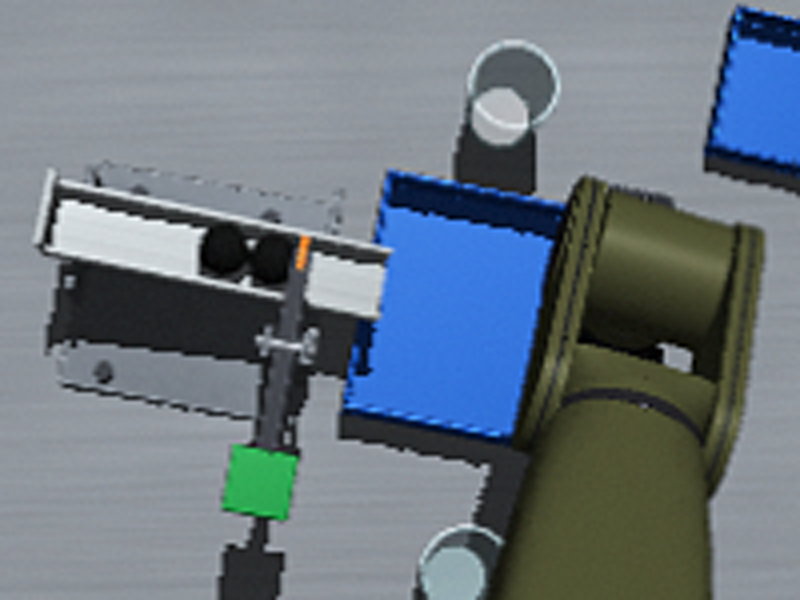

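View pics/scene2.png

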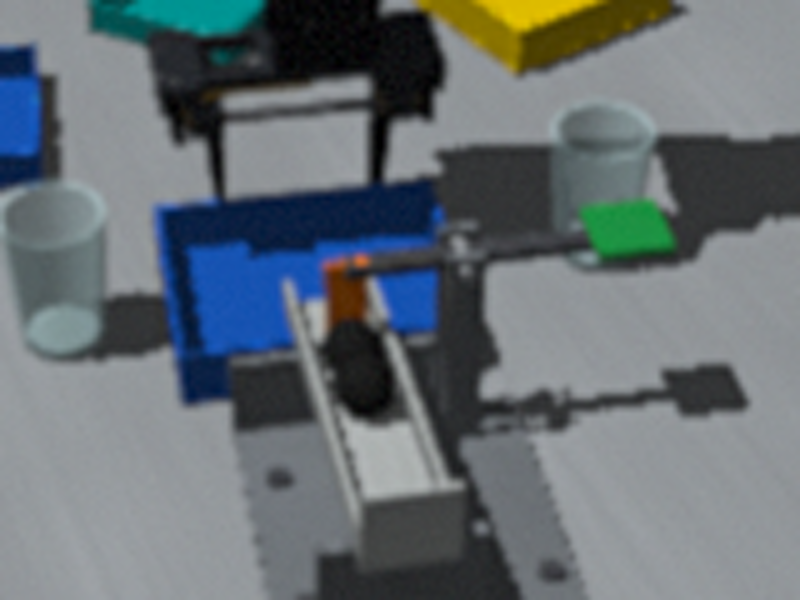

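Run:
```python
from h import *
f=load("top2.pkl")
q=plane(f,[(260+x/4,120+y/4) for x,y in[(390,172),(343,410),(515,440),(568,205)]],40);print(q[:,:2].round(1))
a=np.radians(-12.2);d=q[:,:2]-[608.7,71.2];print((d@np.array([[np.cos(a),-np.sin(a)],[np.sin(a),np.cos(a)]])).round(1))
```

```text
[[ 6.836e+02  3.000e-01]
 [ 5.087e+02  4.110e+01]
 [ 4.832e+02 -8.240e+01]
 [ 6.553e+02 -1.299e+02]]
[[  88.2  -53.5]
 [ -91.4  -50.5]
 [ -90.2 -176.7]
 [  88.  -186.7]]
```

step_arm(moves=[[[0.2,0,0],0,0],[[0.2,0,0],0,0],[[0.15,0,0],0,0],[[0.1,0,0],0,0]])

```text
clock: 5.15
position: [562.1, -112.3, 20.6]
eef_rot: [3.138, 0.005, 1.346]
wrist_force: [-0.8, -3.6, -0.3]
gripper_width: 94.9
```

step_arm(moves=[[[0.12,0,0],0,0],[[0.12,0,0],0,0]])

```text
clock: 5.35
position: [563.9, -105.7, 20.7]
eef_rot: [3.138, 0.007, 1.347]
wrist_force: [-0.8, -15.0, -1.0]
gripper_width: 95.0
```

step_arm(moves=[[[0.1,0,0],0,0]])

```text
clock: 5.45
position: [564.7, -105.7, 21.0]
eef_rot: [3.136, 0.014, 1.351]
wrist_force: [-2.3, -19.0, -0.9]
gripper_width: 94.7
```

step_arm(moves=[[[-0.2,0,0],0,0],[[-0.5,0,0],0,0],[[-0.8,0,0],0,0],[[-0.5,0,0],0,0],[[0,0,-0.5],0,0]])

```text
clock: 5.95
position: [549.8, -164.2, 35.1]
eef_rot: [3.14, 0.008, 1.35]
wrist_force: [0.5, 1.1, -0.4]
gripper_width: 94.9
```

step_arm(moves=[[[0,0,-1],0,0.5],[[0,0,-1],0,1],[[0,0,-1],0,1],[[0,0,-1],0,1],[[0,0,-1],0,1]])

```text
clock: 6.45
position: [547.8, -160.8, 191.5]
eef_rot: [-3.139, 0.002, 1.346]
wrist_force: [0.7, -0.7, -0.6]
gripper_width: 60.6
```

Run:
```python
from workcell import *
import cv2,pickle
s=read_state();print(s["position"],s["eef_rot"],s["wrist_force"])
for n in["top","scene"]:
    f=grab_frame(n);pickle.dump(f,open(n+"3.pkl","wb"));
    x,y,w,h=(260,120,200,150) if n=="top" else (235,140,160,120)
    cv2.imwrite(f"pics/{n}3.png",cv2.resize(f["pixels"][y:y+h,x:x+w,::-1],None,fx=800/w,fy=800/w,interpolation=cv2.INTER_CUBIC))
```

```text
[ 547.75410387 -160.77916882  191.54431598] [-3.13859354e+00  1.86243165e-03  1.34643505e+00] [ 0.69831343 -0.71831722 -0.55248848]
```

View pics/top3.png

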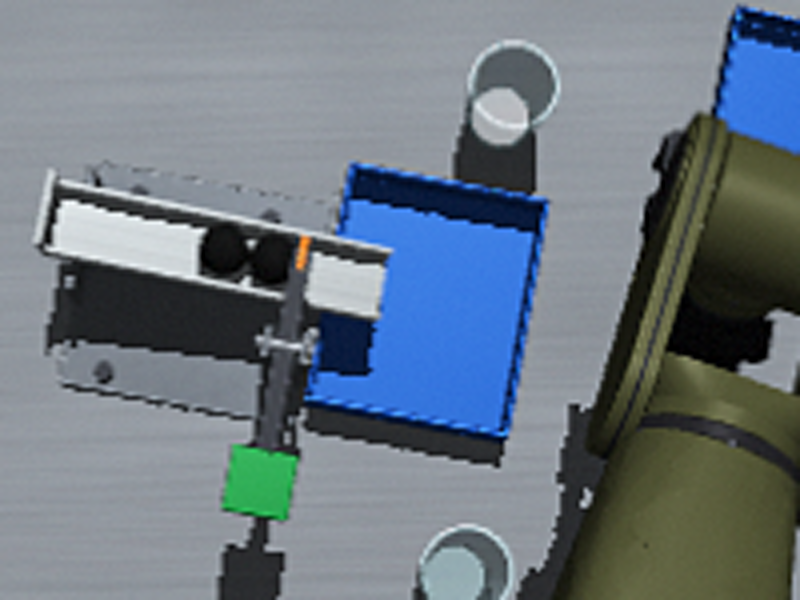

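View pics/scene3.png

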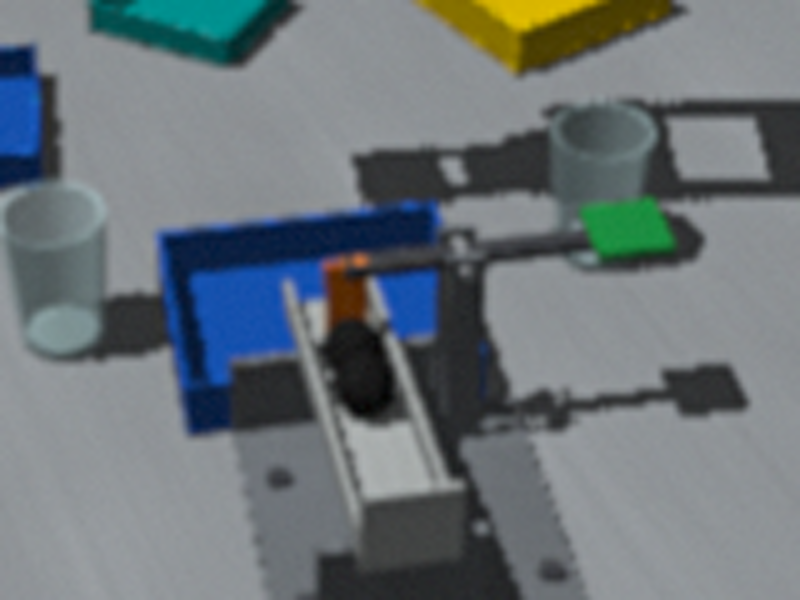

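Run:
```python
from h import *
f=load("top3.pkl")
q=plane(f,[(260+x/4,120+y/4) for x,y in[(350,163),(548,200),(506,437),(305,402)]],40)
a=np.radians(-12.2);d=q[:,:2]-[608.7,71.2];d=(d@np.array([[np.cos(a),-np.sin(a)],[np.sin(a),np.cos(a)]]));print(d.round(1),d.mean(0))
```

```text
[[  89.5  -23.3]
 [  89.  -171.6]
 [ -89.2 -169.9]
 [ -90.7  -22.5]] [ -0.35756732 -96.82021283]
```

step_arm(moves=[[[1,-0.66,0],0,1],[[1,-0.66,0],0,1],[[1,-0.66,0],0,1],[[1,-0.66,0],0,1],[[1,-0.66,0],0,1]])

```text
clock: 7.05
position: [486.9, 10.3, 197.2]
eef_rot: [3.131, 0.0, 1.339]
wrist_force: [-0.6, 0.7, 0.8]
gripper_width: 12.6
```

step_arm(moves=[[[1,-0.7,0],0,1],[[1,-0.7,0],0,1],[[0.7,-0.5,0],0,1],[[0,0,0],0,1],[[0,0,0],0,1]])

```text
clock: 7.55
position: [444.2, 110.6, 195.5]
eef_rot: [3.134, -0.003, 1.345]
wrist_force: [-0.1, -0.6, -0.1]
gripper_width: 0.2
```

Run:
```python
from workcell import *
import cv2,pickle
s=read_state();print(s["position"],s["eef_rot"],s["gripper_width"])
for n in["wrist","scene"]:
    f=grab_frame(n);pickle.dump(f,open(n+"4.pkl","wb"));
    x,y,w,h=(0,0,640,400) if n=="wrist" else (235,140,160,120)
    cv2.imwrite(f"pics/{n}4.png",cv2.resize(f["pixels"][y:y+h,x:x+w,::-1],None,fx=800/w,fy=800/w,interpolation=cv2.INTER_CUBIC))
```

```text
[444.16753566 110.56101763 195.45998798] [ 3.13371529 -0.00348772  1.34504911] 0.2497972052383726
```

View pics/wrist4.png

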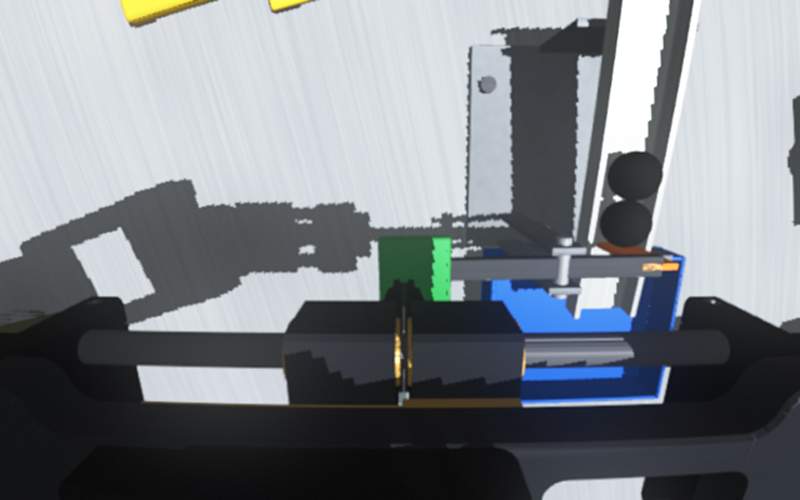

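View pics/scene4.png

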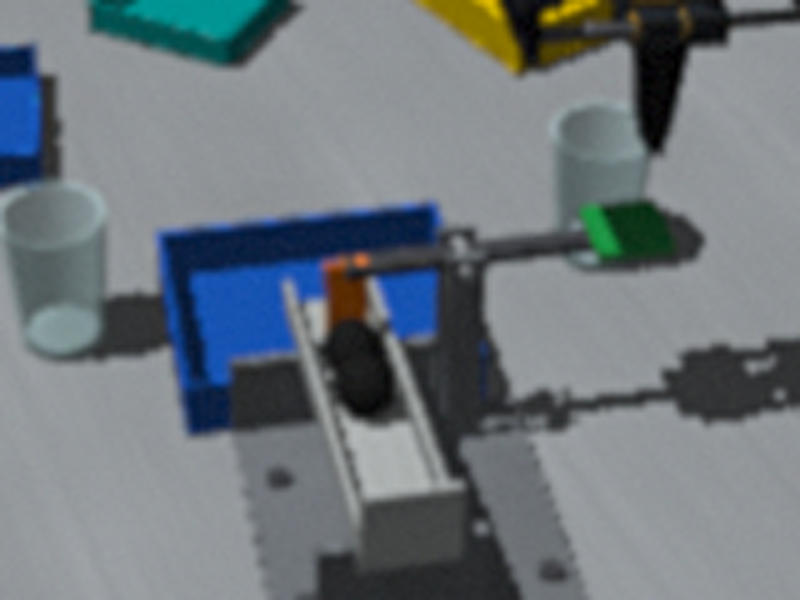

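step_arm(moves=[[[-0.1,0.3,0.5],0,1],[[0,0,0.5],0,1],[[0,0,0.4],0,1],[[0,0,0],0,1]])

```text
clock: 8.05
position: [454.3, 102.0, 151.4]
eef_rot: [3.134, -0.003, 1.338]
wrist_force: [-0.7, 0.9, -0.1]
gripper_width: 0.5
```

step_arm(moves=[[[0,-0.05,0.4],0,1],[[0,0,0.4],0,1],[[0,0.05,0.4],0,1]])

```text
clock: 8.35
position: [455.1, 102.0, 115.1]
eef_rot: [3.133, -0.004, 1.337]
wrist_force: [-1.2, 0.2, 4.0]
gripper_width: 0.7
```

step_arm(moves=[[[0,0.1,0.4],0,1],[[0,0.1,0.3],0,1]])

```text
clock: 8.55
position: [461.8, 100.6, 92.9]
eef_rot: [3.131, -0.004, 1.337]
wrist_force: [-1.0, -0.4, 6.5]
gripper_width: 0.6
```

step_arm(moves=[[[0,0.05,0.2],0,1],[[0,0,0],0,1]])

```text
clock: 8.75
position: [465.0, 99.9, 86.2]
eef_rot: [3.13, -0.004, 1.337]
wrist_force: [-4.3, 0.7, 4.7]
gripper_width: 0.1
```

```bash
cat > look.py <<'E'
import sys
from workcell import *
import cv2,pickle
k=sys.argv[1]
s=read_state();print(s["clock"],s["position"],s["wrist_force"])
import numpy as np
o=[]
for n in["top","scene"]:
    f=grab_frame(n);pickle.dump(f,open(n+k+".pkl","wb"));
    x,y,w,h=(260,140,140,105) if n=="top" else (240,150,140,105)
    o.append(cv2.resize(f["pixels"][y:y+h,x:x+w,::-1],None,fx=400/w,fy=400/w,interpolation=cv2.INTER_CUBIC))
cv2.imwrite(f"pics/l{k}.png",np.hstack(o))
E
python3 look.py 5
```

```text
8.75 [465.03914702  99.92148091  86.21849298] [-4.32543959  0.73823693  4.70337616]
```

View pics/l5.png

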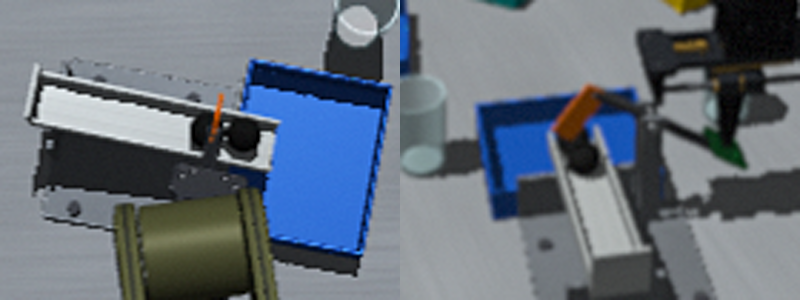

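The gate is open: one ball has passed it (242,135 in the left half) and the second is still under it. I'll keep holding.

step_arm(moves=[[[0,0,0.05],0,1],[[0,0,0.05],0,1],[[0,0,0.05],0,1],[[0,0,0.05],0,1],[[0,0,0],0,1]])

```text
clock: 9.35
position: [465.2, 99.9, 85.9]
eef_rot: [3.136, -0.001, 1.339]
wrist_force: [-5.1, -0.8, 5.5]
gripper_width: 0.4
```

```bash
python3 look.py 6
```

```text
9.35 [465.21743391  99.91854374  85.91564166] [-5.11154103 -0.8037359   5.52436919]
```

View pics/l6.png

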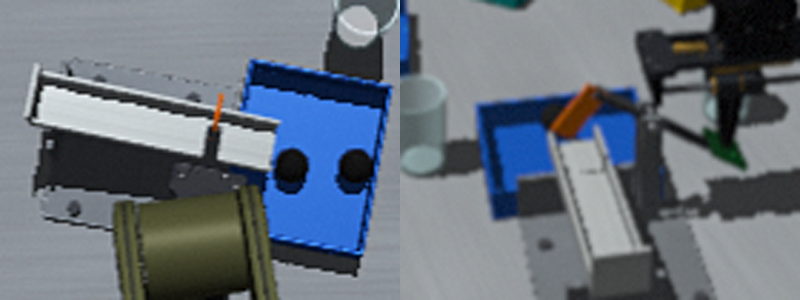

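Both balls are in the tray at (291,165) and (355,165). I'll wait briefly, then release the lever along the reverse path.

step_arm(moves=[[[0,0,0],0,1],[[0,0,0],0,1],[[0,0,0],0,1],[[0,0,0],0,1],[[0,-0.05,-0.2],0,1]])

```text
clock: 9.95
position: [462.6, 100.4, 91.1]
eef_rot: [-3.141, 0.0, 1.339]
wrist_force: [-5.7, 1.7, 2.5]
gripper_width: 0.5
```

step_arm(moves=[[[0,-0.1,-0.3],0,1],[[0,-0.1,-0.4],0,1],[[0,-0.1,-0.4],0,1],[[0,-0.05,-0.5],0,1],[[0,0,-0.5],0,1]])

```text
clock: 10.45
position: [452.6, 102.9, 158.2]
eef_rot: [3.137, 0.0, 1.339]
wrist_force: [0.4, -0.8, -0.9]
gripper_width: 0.4
```

step_arm(moves=[[[0,0,-1],0,1],[[0,-0.5,-1],0,1],[[0,-1,-0.5],0,1],[[0,-1,0],0,1],[[0,-1,0],0,1]])

```text
clock: 10.95
position: [351.4, 127.1, 243.0]
eef_rot: [3.125, -0.004, 1.336]
wrist_force: [1.3, 0.4, 0.0]
gripper_width: 0.3
```

step_arm(moves=[[[0,0,0],0,1],[[0,0,0],0,1],[[0,0,0],0,1],[[0,0,0],0,1],[[0,0,0],0,1]])

```text
clock: 11.45
position: [352.0, 127.2, 245.7]
eef_rot: [3.119, -0.006, 1.337]
wrist_force: [0.5, 0.0, 0.6]
gripper_width: 0.8
```

```bash
python3 look.py 7
python3 - <<'E'
from h import *
f=load("scene7.pkl");cv2.imwrite("pics/s7.png",f["pixels"][:,:,::-1])
g=load("scene0.pkl");d=np.abs(f["pixels"].astype(int)-g["pixels"]).sum(2)
for n,(x,y,w,h) in dict(pad=(350,178,22,16),jarfar=(232,172,28,42),jarnear=(345,158,25,18),red=(340,275,90,110),scraper=(390,248,80,42),tin=(412,280,110,80)).items():
    print(n,(d[y:y+h,x:x+w]>60).sum())
E
```

```text
11.45 [351.95204135 127.19384241 245.69549191] [0.52000111 0.00344729 0.57588336]
pad 0
jarfar 0
jarnear 0
red 0
scraper 0
tin 0
```

View pics/l7.png

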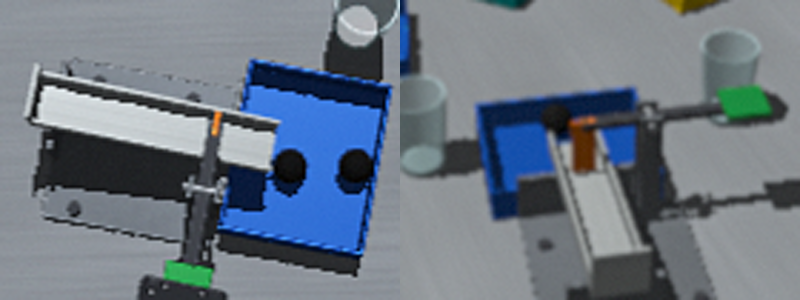

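View pics/s7.png

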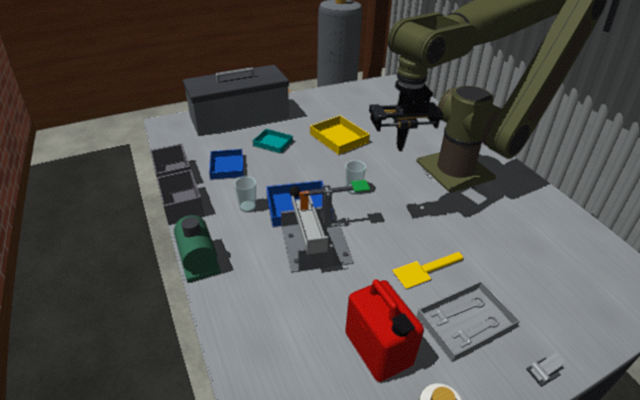

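The gate is shut, the pad is back where it started, both balls are still in the tray, and no bystander has moved.

```bash
python3 -c "
from workcell import *
print(close_job())"
```

```text
the job is handed in; nothing more can be done
None
```

I pushed the large blue tray with the open fingertips until it met the foot plate. I then pressed the green pad with the shut fingers until both balls had rolled into the tray, released it, and handed the job in at about 11.5 s.

**Tray:** after the push it measured about (0, -97) mm in the stand's frame, square to the plate. The target is y = -95 mm. The push force rose to about 19 N on contact.

**Lever and balls:** after release, the gate was shut and the pad matched its starting pixels exactly. Both balls lay still in the tray.

**Bystanders:** none showed any pixel change in the scene camera. The arm was clear of everything, with the wrist force near 0.

**Disagreements:** early on, the scene and top views differed by up to 10 mm in y for the tray and 4 mm for the pad. I used the top view, and the wrist view and the contact with the plate agreed with it. My estimates of the stand's yaw ranged from -11° to -13.4°, and I used -12.2°. I never measured the lever angle directly; I judged it only from the pictures.

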